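# Put the spare screw jacks away in the empty pockets

### The arm

A 6-joint arm with a two-finger parallel gripper is mounted at the origin on the work surface. World frame = base frame: x ahead of the robot, y to its left, z up, the work surface at z = 0. Lengths are in m, angles in rad, forces in N, time in s.
With the tool pointing down it reaches from about 0.35 to 0.975 m from the base axis. Payload 4.9 kg.
Tool frame: the origin (TCP) lies on the mounting face of the last link; the fingertips stand 173 mm ahead of it and the grasp point (between the pads) lies ctrl.pinch_z ahead of it (ctrl.pinch_z is the distance from the TCP to the grasp point, in m); z points along the fingers, y is the line along which they close (so a half turn about z gives the same grasp; the last joint's range is limited). The gripper opens to 85 mm and grips with 20 to 120 N. Pads are 22 mm wide; open, the fingers measure 114 mm over their backs; the gripper's body (76 mm by 85 mm) begins 54 mm behind the grasp point. The pads swing forward as they close: fully open they stand 13 mm farther back than shut.
Start: joints at [1.126, 0.053, 1.613, -0, 1.476, -0.119], TCP at [0.2, 0.592, 0.405] pointing down, gripper open.
Joint ranges: [-3.01, 3.01], [-1.01, 2.22], [0.06, 2.58], [-1.02, 4.17], [0.09, 2.62], [-3.14, 3.14]. Speed limits (rad/s): [2.57, 2.57, 3.14, 3.14, 3.14, 3.14].

### API

Orientations are given as a rotation vector (axis times angle).
In Python, from station import telemetry, eyes, ctrl gives the robot as it stands.
- The arm moves only by the tool apply_moves, never from a script. Its argument "plan" is a list of rows, each a list of 5 numbers: the finger opening in m, from 0 to 0.0854, then the shift along the tool's x, y, z in m, then the turn about the tool's z in rad. In form: [[jaw, x, y, z, roll], ...]. A call has 1 to 12 rows; each row is the pose to reach, as a shift and turn from the pose commanded when the call began, along the tool's axes at that moment; what a row does not reach only later rows make up. A row lasts 1/12 s, in which the tool goes at most 41.7 mm and 7.16 degrees, less where a joint would pass 70% of its speed; a pose out of reach is approached as far as the arm can. A call with a gripper value outside its range is refused whole. The fingers move at their own pace and stop on an object; "newtons" is the grip in N (left out, the last holds). Time passes only in rows, so rows that repeat a pose let the fingers close. It gives the time, the measured TCP pose, the force, the opening and the grip force at its end, in the units of the state.
- telemetry.get_obs(): the state, without advancing time (a new reading comes with each control period).
- eyes.get_image(name): name is "scene" or "top" or "wrist"; returns a dict with "img" (480x640x3 uint8, blue, green, red), "range_z" (480x640 float32, m along the optical axis (not along the pixel's ray), 0 where there is no reading), "K" (3x3 intrinsics, pixels), "pose" (4x4, takes a point from camera to world coordinates); the wrist camera has in their place "hand_eye" (4x4, takes a point from camera to tool coordinates, whose origin is the TCP and whose axes are the flange's). Camera axes: x right, y down, z forward; pixel columns grow to the right and rows downward; lengths in m; the calibration is good to about 2 mm. A picture is of the moment at which its call begins: read the wrist's pose just before it.
- ctrl.finish_job(): hands the job in; it is judged then, once.
Trained networks look in a picture, given as the dict that the camera call returned (one of the last four; its "shot" number tells which), for a name from the list of things; names that differ only in an ending like _2 or _b are one class to them, and where a whole thing is asked for, a point or a joint stands for the part that bears it (a point fixed in the world has none). Each returns a list of dicts, best first, with "confidence" (0 to 1); they miss things now and then, are a little off and sometimes report something else, mostly with a low value. They report only what shows in the picture. A call takes as long as a camera call. They do not tell look-alikes from the thing itself.
- eyes.search_frame(thing, picture): "box" ([left, top, right, bottom] in pixels, round what is visible of it).
- eyes.outline_of(thing, picture): "region" (480x640 bool, what is visible of it) and "box" ([left, top, right, bottom] in pixels, round what is visible of it).
- eyes.tip_of(thing, picture): "point" ([column, row] in pixels: a listed point, or the origin of a listed thing).
The state is a dict: "t": time; "q": joint angles; "dq": joint speeds; "effort": joint torques, N m; "tool_pos": TCP position; "tool_rot": TCP orientation; "contact_force": force on the tool from outside, world axes, zero at the start; "wrist_torque": the same for the moment, N m; "opening": finger opening in m; "grip_force": force on a finger pad.
Only numpy, scipy, OpenCV 4.12 (cv2) and the standard library are available. Lean on these libraries where they do the work, as an engineer would, in place of code of your own. Each camera call takes 0.05 s, during which the arm holds its last target. There are 200 camera calls.

### The job

The wooden case on the welding bench holds screw jacks, one to a pocket, and two of its pockets are empty. Pick up the two loose jacks from the bench and stand one upright on the floor of each empty pocket. Leave the jack that is already in the case in its pocket, and mind that the big bolt standing on its head is not a jack.

Things in the scene. Friction and masses are not known exactly. Their poses are not given: they have to be found in the camera images.
- case: wooden case fixed to the bench, 80 (x) by 228 (y) by 40 mm tall, turned up to 0.45 rad. Origin: under its centre, bench level. Three pockets in a row along its y, centres at y = -74, 0, +74 mm, x = 0, each 68 by 68 mm inside, walls 6 mm, floor 6 mm above the origin. One pocket, any of the three, holds the stored jack; a jack standing in a pocket has its mid-point 46 mm above the origin.
- spare_jack_1_mid (a point): spare steel screw jack, upright on the bench right of the case: round, 80 mm tall, flared foot 46 mm wide, above 30 mm a straight threaded stem 28 mm wide, to pinch from 35 to 76 mm above the foot; 0.4 kg. Point: on its axis, 40 mm above the underside; z up, yaw free. A hex bolt on its head, 80 mm tall, shank 30 mm, stands 75 mm or more off; nut, 170 mm tall spray can 100 mm or more.
- spare_jack_2_mid (a point): second spare jack, same shape and point as the first (80 mm tall, stem 28 mm, foot 46 mm; point 40 mm above the underside), upright on the bench right of the case, 75 mm or more from the first, centre to centre. Either spare may go in either empty pocket.
- stored_jack_mid (a point): the jack already in the case, same shape and point as the spares (point 40 mm above its underside), upright in one of the three pockets within 5 mm of the pocket's centre: that pocket is taken.
There are look-alikes about, which are no part of the job. What is meant by the case is not blue, and is the larger of those in its own colour.

How it is judged:
At the end, for the whole second after the job is handed in: Both spare jacks and the stored jack stand in the case, one in each of its three pockets: mid-height point within 16 mm of the row's centre line, within 90 mm of the case's centre along the row, 41 to 51 mm above its origin (foot on the pocket floor), upright within 0.15 rad, and at rest (x of spare_jack_1_mid in the frame of case between -0.016 and 0.016 m and y of spare_jack_1_mid in the frame of case between -0.09 and 0.09 m and z of spare_jack_1_mid in the frame of case between 0.041 and 0.051 m and angle between each of spare_jack_1_mid, spare_jack_2_mid, stored_jack_mid's own z axis and vertical below 0.15 rad and linear speed of each of spare_jack_1, spare_jack_2, stored_jack below 0.02 m/s and x of spare_jack_2_mid in the frame of case between -0.016 and 0.016 m and y of spare_jack_2_mid in the frame of case between -0.09 and 0.09 m and z of spare_jack_2_mid in the frame of case between 0.041 and 0.051 m and x of stored_jack_mid in the frame of case between -0.016 and 0.016 m and y of stored_jack_mid in the frame of case between -0.09 and 0.09 m and z of stored_jack_mid in the frame of case between 0.041 and 0.051 m); the robot touches nothing.
It fails at once if the stored jack is moved more than 30 mm (taken out of its pocket) (distance of stored_jack_mid from where it was at the start of the episode above 0.03 m).
It also fails if it takes over 54 s, if anything falls off the work surface, if the arm or the gripper's body presses on something with over 40 N, if the wrist force passes 120 N, or if a joint passes its speed limit or range.

## Working session

There is one attempt and no reset: what is moved stays moved. The work goes in short steps, Python scripts to look and compute and a tool call to move; the robot and the scene stay as the last step left them, time stands still between calls to the robot, and variables do not carry over. Pictures are saved under pics/ and viewed, at most 10 in all, crops included, and the job is handed in when it is done.

Besides the shell and the picture viewer there is one more tool, called after "Request:" in YAML: its name, and indented under it one key for each argument. apply_moves: Moves the arm, as the interface text tells. Its arguments: {"type":"object","properties":{"plan":{"type":"array","items":{"type":"array","items":{"type":"number"}}},"newtons":{"type":"number"}},"required":["plan"]}

```bash
mkdir -p pics; cat > h.py <<'E'
import numpy as np,cv2
from station import telemetry,eyes,ctrl
from scipy.spatial.transform import Rotation as R
def pts(p,T=None):
    z=p["range_z"];K=p["K"];v,u=np.indices(z.shape)
    P=np.stack([(u-K[0,2])/K[0,0]*z,(v-K[1,2])/K[1,1]*z,z],-1)
    if T is None:T=p["pose"]
    W=P@T[:3,:3].T+T[:3,3];W[z==0]=np.nan
    return W
E
python3 - <<'E'
from h import *
o=telemetry.get_obs();print(o["t"],o["tool_pos"],o["tool_rot"],o["opening"],ctrl.pinch_z)
for n in["top","scene"]:
    p=eyes.get_image(n);W=pts(p);im=p["img"].copy()
    cv2.imwrite(f"pics/{n}0.png",im)
    np.savez(f"{n}.npz",W=W,img=p["img"])
    print(n,p["K"][0,0],p["pose"][:3,3].round(3))
    for t in["case","spare_jack_1_mid","stored_jack_mid"]:
        for d in eyes.outline_of(t,p):
            w=W[d["region"]];h=np.nanmax(w[:,2]);top=w[w[:,2]>h-.008]
            print(t,round(d["confidence"],2),np.round(d["box"]),"h",h.round(3),"topmean",np.nanmean(top,0).round(3),"n",d["region"].sum())
E
```

```text
0.0 [0.19993221 0.59188541 0.40349421] [-5.09440249e-01 -3.09946950e+00  2.98182184e-03] 0.0855842516059381 0.1547
top 556.7602836244077 [0.285 0.076 1.182]
case 0.78 [ 80. 225. 198. 284.] h 0.048 topmean [0.497 0.466 0.042] n 4733
case 0.73 [226. 288. 304. 357.] h 0.034 topmean [0.352 0.196 0.029] n 2068
case 0.68 [211. 190. 326. 270.] h 0.084 topmean [0.527 0.267 0.082] n 3958
stored_jack_mid 0.69 [228. 233. 252. 254.] h 0.089 topmean [0.52  0.256 0.085] n 436
scene 478.82464398107015 [ 1.079 -0.12   0.728]
case 0.91 [328. 219. 440. 319.] h 0.084 topmean [0.515 0.243 0.083] n 4684
case 0.91 [440. 181. 548. 253.] h 0.044 topmean [0.499 0.462 0.04 ] n 4175
case 0.55 [324. 178. 378. 230.] h 0.032 topmean [0.356 0.192 0.028] n 1617
spare_jack_1_mid 0.77 [155. 245. 184. 288.] h 0.083 topmean [ 0.441 -0.207  0.079] n 806
stored_jack_mid 0.73 [396. 216. 420. 256.] h 0.089 topmean [0.522 0.253 0.085] n 596
```

View pics/top0.png

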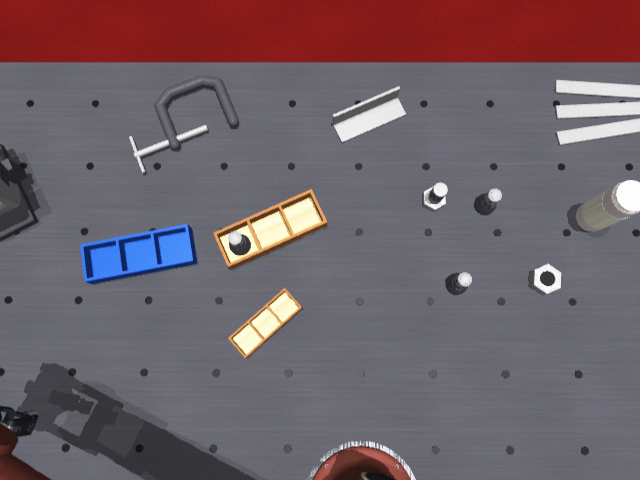

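View pics/scene0.png

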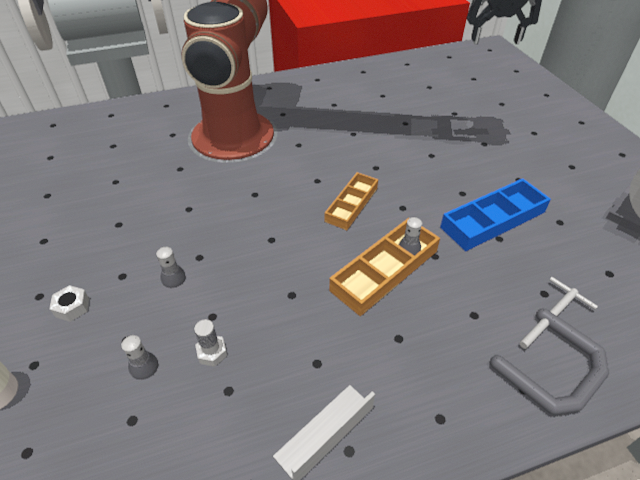

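Cases in the top picture are blue (138,254), large orange (270,229) and small orange (265,323). The large orange one fits: it isn't blue and is the larger of its colour. Its left pocket is taken. Dark flared feet mark the jacks at (489,201) and (460,283). The item with a hex head at (436,196) is the bolt.

```bash
python3 - <<'E'
from h import *
from scipy.optimize import least_squares
for n in["top","scene"]:
    d=np.load(n+".npz");W=d["W"];img=d["img"]
    # case rim
    c=np.array([.53,.23])
    m=(np.linalg.norm(W[...,:2]-c,axis=-1)<.15)&(W[...,2]>.034)&(W[...,2]<.046)
    hsv=cv2.cvtColor(img,cv2.COLOR_BGR2HSV); m&=(hsv[...,1]>80)&(hsv[...,0]<30)
    k,l,s,_=cv2.connectedComponentsWithStats(m.astype(np.uint8));m=l==1+s[1:,4].argmax()
    r=cv2.minAreaRect((W[m][:,:2]*1000).astype(np.float32));print(n,"case",r,m.sum(),np.median(W[m][:,2]))
    for nm,c in dict(j1=(.44,-.207),j2=(.585,-.25),bolt=(.6,-.14),stored=(.52,.255)).items():
        c=np.array(c)
        for lo,hi in((.074,.09),(.045,.074)):
            q=W[(np.linalg.norm(W[...,:2]-c,axis=-1)<.05)&(W[...,2]>lo)&(W[...,2]<hi)]
            if len(q)>5:
                (x,y),(a,b),_=cv2.minAreaRect((q[:,:2]*1000).astype(np.float32));print(nm,lo,len(q),np.round([x,y,a,b],1),q.mean(0).round(4))
img=cv2.imread("pics/top0.png")
a=cv2.resize(img[170:370,205:325],None,fx=2.8,fy=2.8);b=cv2.resize(img[160:320,410:570],(448,448))
o=np.zeros((560,a.shape[1]+448,3),np.uint8);o[:,:a.shape[1]]=a;o[:448,a.shape[1]:]=b
cv2.imwrite("pics/crop.png",o)
E
```

```text
top case ((548.2200927734375, 195.34658813476562), (81.40731048583984, 213.7195281982422), 25.231990814208984) 951 0.039296261876481386
j1 0.074 148 [ 437.7 -205.7   26.1   27.2] [ 0.4376 -0.2058  0.0789]
j1 0.045 62 [ 434.2 -201.6   27.9   18.1] [ 0.4335 -0.1975  0.0608]
j2 0.074 135 [ 612.1 -275.    25.9   26. ] [ 0.6114 -0.2749  0.0785]
j2 0.045 81 [ 610.8 -271.    27.6   21.6] [ 0.6071 -0.2683  0.0597]
bolt 0.074 172 [ 623.5 -162.3   28.7   30.1] [ 0.6229 -0.1628  0.0793]
bolt 0.045 72 [ 616.4 -158.1   30.5   14.6] [ 0.614  -0.1577  0.0593]
stored 0.074 159 [519.1 256.2  26.7  26.4] [0.5187 0.2552 0.0838]
stored 0.045 59 [537.1 252.1  81.   62.4] [0.5139 0.2499 0.0571]
scene case ((547.2897338867188, 195.396484375), (82.59783172607422, 214.02914428710938), 25.157018661499023) 1158 0.03965002116903604
j1 0.074 153 [ 438.2 -207.7   27.8   26.8] [ 0.4408 -0.2074  0.079 ]
j1 0.045 178 [ 443.7 -206.3   18.7   28.7] [ 0.4479 -0.2064  0.0596]
j2 0.074 224 [ 612.  -275.5   28.7   25.1] [ 0.6145 -0.2755  0.0789]
j2 0.045 142 [ 620.1 -268.6    8.8   22.7] [ 0.6222 -0.2696  0.0596]
bolt 0.074 281 [ 623.8 -165.2   29.7   29.6] [ 0.6253 -0.1648  0.0798]
bolt 0.045 198 [ 632.1 -164.4   15.4   30.5] [ 0.6349 -0.1639  0.0596]
stored 0.074 166 [521.2 253.7  27.6  26.2] [0.5236 0.252  0.0832]
stored 0.045 154 [526.7 249.4  28.2  15.2] [0.5283 0.2486 0.0595]
```

View pics/crop.png

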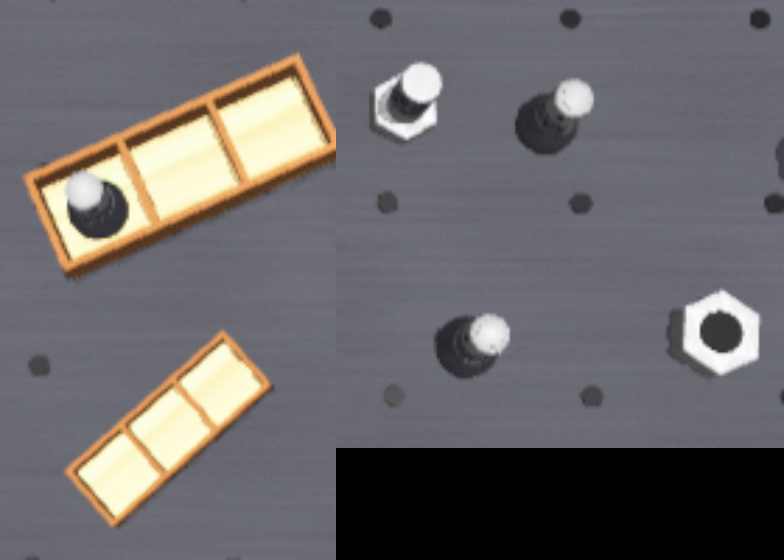

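The crop confirms both: two jacks with round dark feet (right half), the bolt with its hex head, and the large orange case with its right two pockets empty. I'll refit the rim, since the radius clipped it, and work out the shifts.

```bash
cat >> h.py <<'E'
def shift(a,b=None,o=None):
    o=o or telemetry.get_obs();b=o["tool_pos"] if b is None else b
    return (R.from_rotvec(o["tool_rot"]).inv().apply(np.array(a)-b)*1000).round(1)
E
python3 - <<'E'
from h import *
for n in["top","scene"]:
    d=np.load(n+".npz");W=d["W"];img=d["img"]
    m=(np.linalg.norm(W[...,:2]-[.552,.188],axis=-1)<.14)&(W[...,2]>.034)&(W[...,2]<.046)
    hsv=cv2.cvtColor(img,cv2.COLOR_BGR2HSV); m&=(hsv[...,1]>80)&(hsv[...,0]<30)
    k,l,s,_=cv2.connectedComponentsWithStats(m.astype(np.uint8));m=l==1+s[1:,4].argmax()
    r=cv2.minAreaRect((W[m][:,:2]*1000).astype(np.float32));print(n,r)
    c=np.array(r[0]);a=np.radians(r[2]);
    for s in(74,0,-74):print(s,(c+s*np.array([-np.sin(a),np.cos(a)])).round(1))
print(shift([.45,.1,.405]),shift([.438,-.2065,.32]),shift([.438,-.2065,.2137]))
E
```

```text
top ((551.2183227539062, 188.98414611816406), (81.40731048583984, 227.78643798828125), 25.231990814208984)
74 [519.7 255.9]
0 [551.2 189. ]
-74 [582.8 122. ]
scene ((551.0289306640625, 187.92977905273438), (82.55908203125, 230.72598266601562), 24.953903198242188)
74 [519.8 255. ]
0 [551.  187.9]
-74 [582.2 120.8]
[-394.3 -386.2   -0.4] [-481.1 -680.4   84.7] [-481.1 -680.3  191. ]
```

Request:
apply_moves:
  plan:
    - [0.085, -0.029, -0.028, 0, 0]
    - [0.085, -0.058, -0.056, 0, 0]
    - [0.085, -0.087, -0.084, 0, 0]
    - [0.085, -0.116, -0.112, 0, 0]
    - [0.085, -0.145, -0.14, 0, 0]
    - [0.085, -0.174, -0.168, 0, 0]
    - [0.085, -0.203, -0.196, 0, 0]
    - [0.085, -0.232, -0.224, 0, 0]
    - [0.085, -0.26, -0.252, 0, 0]
    - [0.085, -0.29, -0.28, 0, 0]
    - [0.085, -0.318, -0.308, 0, 0]
    - [0.085, -0.346, -0.336, 0, 0]
  newtons: 40

```text
t: 1.4
tool_pos: [0.4206, 0.1611, 0.4051]
tool_rot: [0.509, 3.099, 0.001]
contact_force: [0.3, -0.1, 0.6]
opening: 0.0851
grip_force: 0.0
```

```bash
python3 -c "
from h import *
print(telemetry.get_obs()['tool_pos'],shift([.438,-.2065,.32]))"
```

```text
[0.42059646 0.16112242 0.40510218] [-134.1 -342.8   85. ]
```

Request:
apply_moves:
  plan:
    - [0.085, -0.013, -0.034, 0.008, 0]
    - [0.085, -0.027, -0.068, 0.017, 0]
    - [0.085, -0.04, -0.103, 0.025, 0]
    - [0.085, -0.054, -0.137, 0.034, 0]
    - [0.085, -0.067, -0.171, 0.042, 0]
    - [0.085, -0.08, -0.206, 0.051, 0]
    - [0.085, -0.094, -0.24, 0.06, 0]
    - [0.085, -0.107, -0.274, 0.068, 0]
    - [0.085, -0.12, -0.308, 0.076, 0]
    - [0.085, -0.134, -0.343, 0.085, 0]
    - [0.085, -0.134, -0.343, 0.085, 0]
    - [0.085, -0.134, -0.343, 0.085, 0]

```text
t: 2.4
tool_pos: [0.4371, -0.2063, 0.3191]
tool_rot: [-0.515, -3.098, -0.001]
contact_force: [-0.3, 0.2, -0.3]
opening: 0.0851
grip_force: 0.0
```

```bash
python3 - <<'E'
from h import *
o=telemetry.get_obs();p=eyes.get_image("wrist")
T=np.eye(4);T[:3,:3]=R.from_rotvec(o["tool_rot"]).as_matrix();T[:3,3]=o["tool_pos"]
W=pts(p,T@p["hand_eye"])
q=W[(np.linalg.norm(W[...,:2]-[.438,-.2065],axis=-1)<.03)&(W[...,2]>.074)&(W[...,2]<.09)]
if len(q)>5:print(len(q),cv2.minAreaRect((q[:,:2]*1000).astype(np.float32)),q[:,2].mean())
print(o["tool_pos"],shift([.438,-.2065,.2137]))
E
```

```text
1923 ((437.0109558105469, -206.19496154785156), (27.276813507080078, 28.21861457824707), 70.12049865722656) 0.07831638094458081
[ 0.43711132 -0.20632246  0.31909304] [ -1.2  -1.1 105.8]
```

Request:
apply_moves:
  plan:
    - [0.085, 0, 0, 0.03, 0]
    - [0.085, 0, 0, 0.06, 0]
    - [0.085, 0, 0, 0.085, 0]
    - [0.085, 0, 0, 0.105, 0]
    - [0.085, 0, 0, 0.105, 0]
    - [0.02, 0, 0, 0.105, 0]
    - [0.02, 0, 0, 0.105, 0]
    - [0.02, 0, 0, 0.105, 0]
    - [0.02, 0, 0, 0.105, 0]
    - [0.02, 0, 0, 0.105, 0]
    - [0.02, 0, 0, 0.105, 0]
    - [0.02, 0, 0, 0.105, 0]
  newtons: 50

```text
t: 3.45
tool_pos: [0.4381, -0.2053, 0.2164]
tool_rot: [0.509, 3.098, -0.002]
contact_force: [-1.9, -0.6, 6.2]
opening: 0.0272
grip_force: 48.9
```

Request:
apply_moves:
  plan:
    - [0.02, 0, 0, -0.02, 0]
    - [0.02, 0, 0, -0.05, 0]
    - [0.02, 0, 0, -0.08, 0]
    - [0.02, 0, 0, -0.11, 0]
    - [0.02, 0, 0, -0.11, 0]

```text
t: 3.87
tool_pos: [0.4388, -0.2057, 0.3311]
tool_rot: [0.508, 3.09, -0.007]
contact_force: [1.7, -0.3, -1.9]
opening: 0.0264
grip_force: 50.4
```

```bash
python3 -c "
from h import *
o=telemetry.get_obs();print(o['tool_pos'],o['opening'],o['grip_force'],shift([.551,.1885,.325]))"
```

```text
[ 0.4388408  -0.2057242   0.33106098] 0.02639796212152093 50.43531249510124 [ 20.  409.4   4.7]
```

Request:
apply_moves:
  plan:
    - [0.02, 0.001, 0.02, 0, 0]
    - [0.02, 0.003, 0.055, 0, 0]
    - [0.02, 0.005, 0.095, 0, 0]
    - [0.02, 0.007, 0.135, 0, 0]
    - [0.02, 0.009, 0.175, 0, 0]
    - [0.02, 0.011, 0.215, 0, 0]
    - [0.02, 0.013, 0.255, 0, 0]
    - [0.02, 0.015, 0.295, 0, 0]
    - [0.02, 0.017, 0.335, 0, 0]
    - [0.02, 0.019, 0.37, 0, 0]
    - [0.02, 0.02, 0.395, 0, 0]
    - [0.02, 0.02, 0.409, 0, 0]

```text
t: 4.87
tool_pos: [0.5489, 0.1917, 0.322]
tool_rot: [-0.505, -3.097, 0.001]
contact_force: [0.1, -0.8, -4.5]
opening: 0.0268
grip_force: 50.6
```

Request:
apply_moves:
  plan:
    - [0.02, 0, 0, 0, 0]
    - [0.02, 0, 0, 0, 0]
    - [0.02, 0, 0, 0, 0]

```text
t: 5.12
tool_pos: [0.549, 0.1882, 0.3233]
tool_rot: [-0.51, -3.098, 0.002]
contact_force: [1.1, -0.1, -4.1]
opening: 0.0268
grip_force: 50.6
```

```bash
python3 - <<'E'
from h import *
o=telemetry.get_obs();print(o['tool_pos'],o['tool_rot'],o['opening'],o['grip_force'],o['contact_force'],shift([.551,.1885,.2215]))
p=eyes.get_image("scene");cv2.imwrite("pics/held1.png",cv2.resize(p["img"][100:340,250:570],None,fx=2,fy=2))
E
```

```text
[0.54901155 0.18816175 0.32333361] [-5.10341111e-01 -3.09777267e+00  2.24800623e-03] 0.02683599584929812 50.64603495877236 [ 1.05612672 -0.10538487 -4.10114875] [ -2.    1.1 101.8]
```

View pics/held1.png

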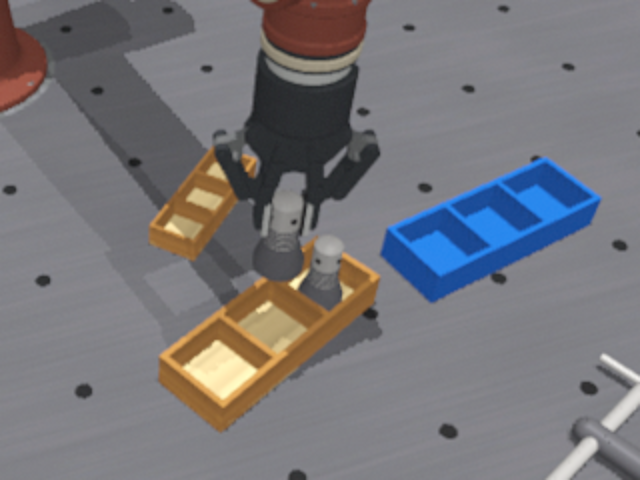

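The jack hangs upright over the middle pocket, so I'll lower it.

Request:
apply_moves:
  plan:
    - [0.02, -0.002, 0.001, 0.025, 0]
    - [0.02, -0.002, 0.001, 0.05, 0]
    - [0.02, -0.002, 0.001, 0.07, 0]
    - [0.02, -0.002, 0.001, 0.085, 0]
    - [0.02, -0.002, 0.001, 0.093, 0]
    - [0.02, -0.002, 0.001, 0.097, 0]
    - [0.02, -0.002, 0.001, 0.099, 0]
    - [0.02, -0.002, 0.001, 0.099, 0]

```text
t: 5.83
tool_pos: [0.552, 0.189, 0.2263]
tool_rot: [0.51, 3.099, 0.0]
contact_force: [0.8, 0.6, -3.9]
opening: 0.0269
grip_force: 50.9
```

Request:
apply_moves:
  plan:
    - [0.02, 0, 0, 0.001, 0]
    - [0.02, 0, 0, 0.002, 0]
    - [0.02, 0, 0, 0.002, 0]

```text
t: 6.08
tool_pos: [0.5519, 0.1895, 0.2245]
tool_rot: [0.509, 3.099, 0.001]
contact_force: [-0.2, 0.8, -5.7]
opening: 0.0267
grip_force: 50.9
```

Request:
apply_moves:
  plan:
    - [0.02, 0, 0, 0.001, 0]
    - [0.02, 0, 0, 0.002, 0]
    - [0.02, 0, 0, 0.002, 0]

```text
t: 6.33
tool_pos: [0.5519, 0.1895, 0.2226]
tool_rot: [0.509, 3.099, 0.0]
contact_force: [-1.6, -0.0, 0.2]
opening: 0.0264
grip_force: 51.1
```

Contact is showing (−4 N has gone to 0 N), so I'll release with a moderate opening and rise.

Request:
apply_moves:
  plan:
    - [0.035, 0, 0, 0.0005, 0]
    - [0.045, 0, 0, 0.0005, 0]
    - [0.05, 0, 0, 0.0005, 0]
    - [0.05, 0, 0, 0.0005, 0]
    - [0.05, 0, 0, -0.02, 0]
    - [0.05, 0, 0, -0.05, 0]
    - [0.05, 0, 0, -0.08, 0]
    - [0.05, 0, 0, -0.11, 0]
    - [0.05, 0, 0, -0.11, 0]
    - [0.05, 0, 0, -0.11, 0]

```text
t: 7.17
tool_pos: [0.5524, 0.1896, 0.3348]
tool_rot: [0.508, 3.095, 0.003]
contact_force: [0.4, -0.0, -1.2]
opening: 0.0504
grip_force: 0.0
```

```bash
python3 -c "
from h import *
print(telemetry.get_obs()['tool_pos'],shift([.612,-.275,.325]))"
```

```text
[0.5524298  0.18958825 0.33483923] [-205.  -421.1    9.6]
```

Request:
apply_moves:
  plan:
    - [0.06, -0.017, -0.035, 0, 0]
    - [0.085, -0.034, -0.07, 0, 0]
    - [0.085, -0.051, -0.105, 0, 0]
    - [0.085, -0.068, -0.14, 0, 0]
    - [0.085, -0.085, -0.175, 0, 0]
    - [0.085, -0.102, -0.21, 0, 0]
    - [0.085, -0.119, -0.245, 0, 0]
    - [0.085, -0.136, -0.28, 0, 0]
    - [0.085, -0.153, -0.315, 0, 0]
    - [0.085, -0.171, -0.351, 0, 0]
    - [0.085, -0.188, -0.386, 0, 0]
    - [0.085, -0.205, -0.421, 0, 0]

```text
t: 8.17
tool_pos: [0.6105, -0.2769, 0.3293]
tool_rot: [-0.509, -3.097, -0.002]
contact_force: [0.4, 0.8, -0.1]
opening: 0.085
grip_force: 0.0
```

Request:
apply_moves:
  plan:
    - [0.085, 0, 0, 0, 0]
    - [0.085, 0, 0, 0, 0]
    - [0.085, 0, 0, 0, 0]

```text
t: 8.42
tool_pos: [0.6107, -0.2747, 0.3297]
tool_rot: [-0.51, -3.097, -0.003]
contact_force: [-0.4, -0.1, -0.7]
opening: 0.085
grip_force: 0.0
```

```bash
python3 - <<'E'
from h import *
o=telemetry.get_obs();p=eyes.get_image("wrist")
T=np.eye(4);T[:3,:3]=R.from_rotvec(o["tool_rot"]).as_matrix();T[:3,3]=o["tool_pos"]
W=pts(p,T@p["hand_eye"])
q=W[(np.linalg.norm(W[...,:2]-[.612,-.275],axis=-1)<.03)&(W[...,2]>.074)&(W[...,2]<.09)]
print(len(q),cv2.minAreaRect((q[:,:2]*1000).astype(np.float32)),q[:,2].mean())
print(o["tool_pos"],shift([.612,-.275,.2147],None,o))
p=eyes.get_image("top");cv2.imwrite("pics/placed1.png",cv2.resize(p["img"][170:290,190:350],None,fx=4,fy=4))
W=pts(p);a=np.radians(25.1)
for c in((.551,.1885),(.52,.255)):
    q=W[(np.linalg.norm(W[...,:2]-c,axis=-1)<.03)&(W[...,2]>.07)&(W[...,2]<.1)]
    print(len(q),q.mean(0).round(4))
E
```

```text
1760 ((612.0546264648438, -275.8724060058594), (27.83243751525879, 27.856481552124023), 78.22147369384766) 0.07828306883151337
[ 0.61067889 -0.27473031  0.32969687] [ -1.7   0.  115. ]
164 [0.5495 0.1879 0.0833]
165 [0.5186 0.2551 0.0833]
```

View pics/placed1.png

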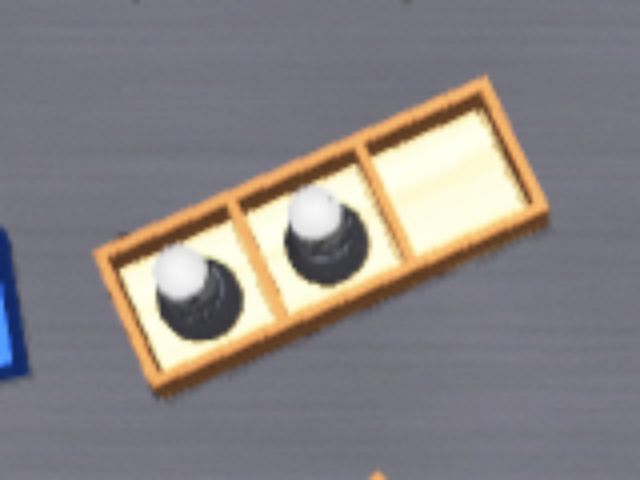

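The middle jack at (325,240) stands upright at the same height as the stored one, near (200,295). The right pocket at (450,160) is still empty, so I'll grasp jack 2.

Request:
apply_moves:
  plan:
    - [0.085, -0.001, 0, 0.03, 0]
    - [0.085, -0.001, 0, 0.06, 0]
    - [0.085, -0.001, 0, 0.09, 0]
    - [0.085, -0.001, 0, 0.112, 0]
    - [0.085, -0.001, 0, 0.112, 0]
    - [0.02, -0.001, 0, 0.112, 0]
    - [0.02, -0.001, 0, 0.112, 0]
    - [0.02, -0.001, 0, 0.112, 0]
    - [0.02, -0.001, 0, 0.112, 0]
    - [0.02, -0.001, 0, 0.112, 0]
    - [0.02, -0.001, 0, 0.112, 0]
    - [0.02, -0.001, 0, 0.112, 0]

```text
t: 9.52
tool_pos: [0.6129, -0.2757, 0.2222]
tool_rot: [0.509, 3.097, -0.001]
contact_force: [-0.1, 2.2, 5.6]
opening: 0.0267
grip_force: 49.4
```

Request:
apply_moves:
  plan:
    - [0.02, 0, 0, -0.02, 0]
    - [0.02, 0, 0, -0.05, 0]
    - [0.02, 0, 0, -0.08, 0]
    - [0.02, 0, 0, -0.11, 0]
    - [0.02, 0, 0, -0.11, 0]
    - [0.02, 0, 0, -0.11, 0]

```text
t: 10.02
tool_pos: [0.6124, -0.2757, 0.332]
tool_rot: [0.509, 3.096, -0.003]
contact_force: [-1.1, 0.6, -4.3]
opening: 0.0264
grip_force: 49.8
```

```bash
python3 -c "
from h import *
print(telemetry.get_obs()['tool_pos'],shift([.582,.1215,.325]))"
```

```text
[ 0.61240686 -0.27573481  0.33196824] [156.  366.6   5.9]
```

Request:
apply_moves:
  plan:
    - [0.02, 0.008, 0.018, 0, 0]
    - [0.02, 0.022, 0.052, 0, 0]
    - [0.02, 0.038, 0.089, 0, 0]
    - [0.02, 0.054, 0.126, 0, 0]
    - [0.02, 0.07, 0.163, 0, 0]
    - [0.02, 0.086, 0.2, 0, 0]
    - [0.02, 0.102, 0.237, 0, 0]
    - [0.02, 0.118, 0.274, 0, 0]
    - [0.02, 0.132, 0.31, 0, 0]
    - [0.02, 0.145, 0.34, 0, 0]
    - [0.02, 0.153, 0.36, 0, 0]
    - [0.02, 0.156, 0.367, 0, 0]

```text
t: 11.02
tool_pos: [0.5798, 0.1256, 0.3261]
tool_rot: [-0.503, -3.095, 0.0]
contact_force: [-0.2, 0.2, -3.2]
opening: 0.0263
grip_force: 49.9
```

Request:
apply_moves:
  plan:
    - [0.02, 0, 0, 0, 0]
    - [0.02, 0, 0, 0, 0]
    - [0.02, 0, 0, 0, 0]

```text
t: 11.27
tool_pos: [0.5815, 0.1213, 0.3284]
tool_rot: [-0.511, -3.098, 0.002]
contact_force: [-0.1, -0.0, -3.5]
opening: 0.0266
grip_force: 49.9
```

```bash
python3 - <<'E'
from h import *
o=telemetry.get_obs();print(o['tool_pos'],o['grip_force'],shift([.582,.1215,.228]))
p=eyes.get_image("scene");cv2.imwrite("pics/held2.png",cv2.resize(p["img"][100:340,250:570],None,fx=2,fy=2))
E
```

```text
[0.58147398 0.12125704 0.32840244] 49.93418519685292 [ -0.6   0.5 100.4]
```

View pics/held2.png

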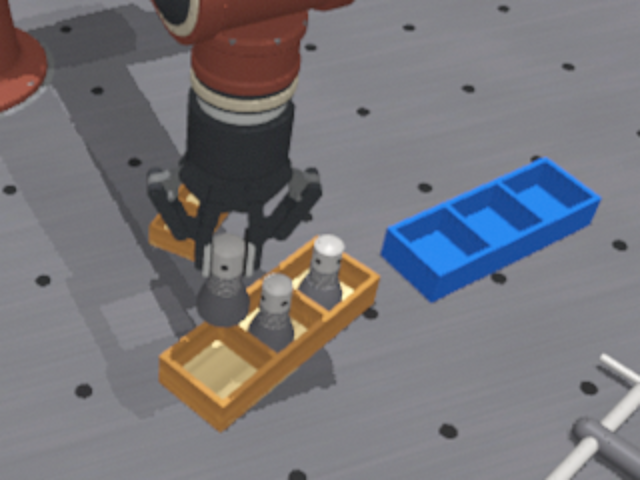

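The second jack at (225,285) hangs upright over the empty pocket, so I'll lower it.

Request:
apply_moves:
  plan:
    - [0.02, 0, 0, 0.025, 0]
    - [0.02, 0, 0, 0.05, 0]
    - [0.02, 0, 0, 0.07, 0]
    - [0.02, 0, 0, 0.085, 0]
    - [0.02, 0, 0, 0.093, 0]
    - [0.02, 0, 0, 0.096, 0]
    - [0.02, 0, 0, 0.098, 0]
    - [0.02, 0, 0, 0.098, 0]

```text
t: 11.98
tool_pos: [0.5822, 0.1218, 0.2324]
tool_rot: [0.51, 3.099, 0.0]
contact_force: [-0.4, 0.1, -2.5]
opening: 0.0267
grip_force: 50.2
```

Request:
apply_moves:
  plan:
    - [0.02, 0, 0, 0.001, 0]
    - [0.02, 0, 0, 0.002, 0]
    - [0.02, 0, 0, 0.002, 0]

```text
t: 12.23
tool_pos: [0.582, 0.1223, 0.2305]
tool_rot: [0.509, 3.099, 0.001]
contact_force: [-0.5, 0.5, -3.6]
opening: 0.0268
grip_force: 50.2
```

Request:
apply_moves:
  plan:
    - [0.02, 0, 0, 0.001, 0]
    - [0.02, 0, 0, 0.002, 0]
    - [0.02, 0, 0, 0.002, 0]

```text
t: 12.48
tool_pos: [0.5819, 0.1223, 0.2282]
tool_rot: [0.509, 3.099, 0.0]
contact_force: [-0.7, 0.6, -0.2]
opening: 0.0265
grip_force: 50.2
```

Contact again, so I'll release and rise.

Request:
apply_moves:
  plan:
    - [0.035, 0, 0, 0.0005, 0]
    - [0.045, 0, 0, 0.0005, 0]
    - [0.05, 0, 0, 0.0005, 0]
    - [0.05, 0, 0, 0.0005, 0]
    - [0.05, 0, 0, -0.02, 0]
    - [0.05, 0, 0, -0.05, 0]
    - [0.05, 0, 0, -0.08, 0]
    - [0.05, 0, 0, -0.11, 0]
    - [0.05, 0, -0.04, -0.11, 0]
    - [0.05, 0, -0.08, -0.11, 0]
    - [0.05, 0, -0.12, -0.11, 0]
    - [0.05, 0, -0.16, -0.11, 0]

```text
t: 13.48
tool_pos: [0.5298, -0.0305, 0.3383]
tool_rot: [0.507, 3.099, -0.0]
contact_force: [-0.2, -1.9, 0.7]
opening: 0.0499
grip_force: 0.0
```

Request:
apply_moves:
  plan:
    - [0.05, 0, -0.04, 0, 0]
    - [0.05, 0, -0.08, 0, 0]
    - [0.05, 0, -0.12, 0, 0]
    - [0.05, 0, -0.12, 0, 0]

```text
t: 13.82
tool_pos: [0.4904, -0.148, 0.3382]
tool_rot: [0.52, 3.098, -0.005]
contact_force: [0.4, 0.3, 0.5]
opening: 0.0499
grip_force: 0.0
```

```bash
python3 - <<'E'
from h import *
p=eyes.get_image("top");cv2.imwrite("pics/final.png",cv2.resize(p["img"][170:290,190:350],None,fx=4,fy=4))
W=pts(p)
for c in((.551,.1885),(.52,.255),(.582,.1215)):
    q=W[(np.linalg.norm(W[...,:2]-c,axis=-1)<.03)&(W[...,2]>.07)&(W[...,2]<.1)]
    print(len(q),q.mean(0).round(4))
E
```

```text
161 [0.5497 0.1879 0.0833]
167 [0.5185 0.2548 0.0832]
158 [0.5797 0.122  0.0832]
```

View pics/final.png

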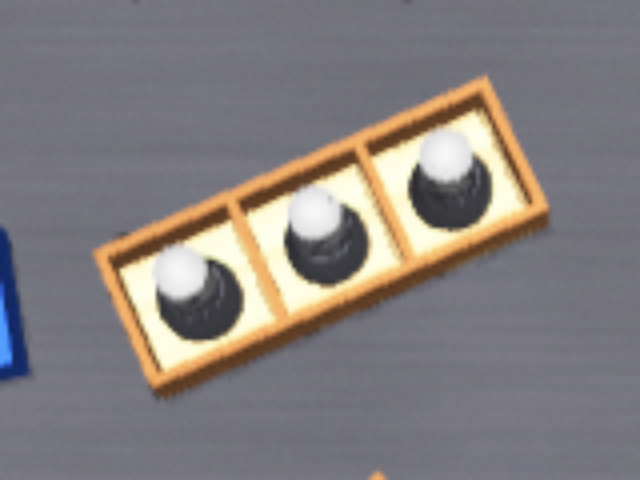

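All three jacks, at (200,295), (325,240) and (450,185), stand upright at the same height, one to a pocket. I'm handing in.

```bash
python3 -c "
from station import ctrl
print(ctrl.finish_job())"
```

```text
the job is handed in; nothing more can be done
None
```

Both spare jacks now stand upright in the two empty pockets of the large orange case, the stored jack is still in its own pocket, and the job is handed in; no verdict was returned.

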